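# Open the terminal bay of the arcade power supply

## Robot

A 6-joint arm with a two-finger parallel gripper is mounted at the origin on the work surface. World frame = base frame: x ahead of the robot, y to its left, z up, the work surface at z = 0. Lengths are in mm, angles in rad, forces in N, time in s.
With the tool pointing down it reaches from about 275 to 750 mm from the base axis. Payload 10.2 kg.
Tool frame: the origin (TCP) lies midway between the tips of the shut fingers; the grasp point (between the pads) lies 19 mm behind it; y points along the fingers, z is the direction in which the jaws open and shut, and the axes are right-handed (so a half turn about y gives the same grasp; the last joint's range is limited). The gripper opens to 85 mm and grips with 20 to 120 N. Pads are 22 mm wide; open, the fingers measure 114 mm over their backs; the gripper's body (76 mm by 85 mm) begins 54 mm behind the grasp point. The pads swing forward as they close: fully open they stand 13 mm farther back than shut.
Start: joints at [1.101, 0.313, 1.498, -0, 1.331, -0.223], TCP at [128.271, 509.095, 231.294] pointing down, gripper open.
Joint ranges: [-2.94, 2.94], [-0.97, 2.17], [0.19, 2.56], [-1.23, 4.37], [0.02, 3.11], [-2.88, 2.88]. Speed limits (rad/s): [2.39, 2.39, 3.01, 3.14, 3.14, 3.14].

## Interface

Orientations are given as a unit quaternion [w, x, y, z].
In Python, from rig import ctrl gives the robot as it stands.
- The arm moves only by the shell command python3 -m inch 'ROWS' [OPENING] [FORCE]. ROWS is JSON, one flat list of numbers, 6 for each row, row after row: the shift along the tool's x, y, z in cm, then the turn, a rotation vector about the tool's x, y, z in rad. A call has 1 to 8 rows; each row is the pose to reach, as a shift and turn from the pose commanded when the call began, along the tool's axes at that moment; what a row does not reach only later rows make up. A row lasts 1/12 s, in which the tool goes at most 41.7 mm and 7.16 degrees, less where a joint would pass 70% of its speed; a pose out of reach is approached as far as the arm can. A call with a gripper value outside its range is refused whole. OPENING is the gripper command: -1 is fully open, 1 is shut, values between are in proportion, set as the call begins (- or left out, the last holds). The fingers move at their own pace and stop on an object; FORCE is the grip in N (left out, the last holds). Time passes only in rows, so rows that repeat a pose let the fingers close. It gives the time, the measured TCP pose, the force and the opening at its end, in the units of the state.
- ctrl.sense(): the state, without advancing time (a new reading comes with each control period).
- ctrl.capture(name): name is "scene" or "top"; returns the picture (480x640x3 uint8, red, green, blue); there is no depth.
- ctrl.get_calibration(name): a dict with "fx", "fy", "cx", "cy" (pixels), "world_to_cam" (4x4, takes a point from world to camera coordinates). Camera axes: x right, y down, z forward; pixel columns grow to the right and rows downward; lengths in mm; the calibration is good to about 2 mm. A picture is of the moment at which its call begins. get_calibration takes no time and is no camera call.
- ctrl.finish_job(): hands the job in, once; it reports no verdict.
Trained networks look in the newest picture that a camera, given by its name, has taken for a name from the list of things; names that differ only in an ending like _2 or _b are one class to them, and where a whole thing is asked for, a point or a joint stands for the part that bears it (a point fixed in the world has none). Each returns a list of dicts, best first, with "score" (0 to 1); they miss things now and then, are a little off and sometimes report something else, mostly with a low value. They report only what shows in the picture. A call takes as long as a camera call. They do not tell look-alikes from the thing itself.
- ctrl.search_frame(thing, camera): "uv" ([column, row] in pixels, amid what is visible of it).
The state is a dict: "time_s": time; "joints": joint angles; "dq": joint speeds; "tau": joint torques, N m; "eef_pos": TCP position; "ee_rot": TCP orientation; "force": force on the tool from outside, world axes, zero at the start; "wrist_torque": the same for the moment, N m; "grip_width": opening from 0.0 (shut) to 1.0 (fully open).
Only numpy, scipy, OpenCV 4.12 (cv2) and the standard library are available. Lean on these libraries where they do the work, as an engineer would, in place of code of your own. Each camera call takes 0.05 s, during which the arm holds its last target.

## Task

Two metal power-supply boxes for the arcade cabinet lie on the table. On the longer one, press the snap tab fully in, then push the released cover along the box, past the tab, until the whole terminal bay is uncovered and the cover lies flat on top of the box. Only press and push: do not lift or carry the cover, and leave the shorter box and everything else where they are.

Things in the scene. Friction and masses are not known exactly. Their poses are not given: they have to be found in the camera images.
- long_box: longer power-supply box: aluminium, fixed, 236 mm (its y) x 100 mm (its x), origin at the centre of its underside. Flat top (deck) 50 mm above the table; 3.5 mm side rails and end stops rise 10 mm above it. Seated cover over the -y half, snap tab at y = -6 mm, plain deck on the +y half. The cover slides towards the box's +y; end stops limit its centre to y = -67 ... +67 mm
- long_cover: loose grey plastic cover of the longer box, about 0.12 kg, 90 mm (its y) x 89 mm (its x), on the deck between the rails, 2 mm play each side. Origin at the centre of its underside, axes like the box's; seated at about box y = -64 mm. Plate top 10 mm above the deck; underside between its two runners 4 mm above it. Behind (-y of) its cross rib the plate is flat and free for 56 mm
- long_rib (a point): centre of the top of the rib across that cover: 60 mm (x) x 8 mm (y), 14 mm tall above the plate, top 74 mm above the table, 15 mm to the +y side of the cover's centre. Its -y face can be pushed with the fingertips
- long_tab (a joint): travel of the longer box's snap tab in m: 0 = out, top 14 mm above the deck, blocking the cover (it may start up to 0.003 in); 0.012 = fully in (end of travel), top 2 mm above the deck. It is pressed straight down, stiffly (about 5 N), and stays wherever it is left. The cover passes only once it is beyond about 0.0105
- long_tab_top (a point): centre of the top face of that tab, a grey block 30 mm (box x) by 20 mm (box y); the point moves down with it. The tab stands about 3 mm beyond the seated cover's +y edge, its near face 29 mm from the rib
- long_bay (a point): centre of the longer box's terminal bay at deck height: an opening 68 mm (box x) by 76 mm (box y), from box y = -106 to -30 mm. It is wholly uncovered once the cover's centre is past box y = +15 mm
- short_box: the shorter power-supply box, 160 mm long (its y) x 100 mm wide, same make, same heights; to be left alone; origin at the centre of its underside. The two boxes may be either way round on the table, left or right
- short_cover: the shorter box's own cover, 56 x 89 mm, loose on its seat; origin at the centre of its underside; to be left alone
- short_tab (a joint): travel of the shorter box's snap tab in m, 0 = out, 0.012 = in; to be left alone
- joystick: spare joystick standing upright, 75 mm tall, 35 mm ball top, loose bystander; leave it where it is
- arcade_button: loose round push button, 33 mm wide, 27 mm tall, loose bystander; leave it where it is
- paint_tin: closed paint tin, 80 mm wide, 85 mm tall, loose bystander; leave it where it is
- brush: paint brush lying flat, loose bystander; leave it where it is
- screwdriver: screwdriver lying flat, loose bystander; leave it where it is
- tape_roll: roll of masking tape lying flat, 96 mm wide, 25 mm tall, loose bystander; leave it where it is
- screw_bowl: small steel bowl, 90 mm wide, 40 mm tall, loose bystander; leave it where it is
Not all that is in view belongs to the job. Leave any black or green look-alike of the long_cover alone.

How it is judged (in metres and radians):
On the way, in this order (a step that is already met when the one before it is completed fails the run):
1. the longer box's snap tab is pressed fully in while its cover is still on its seat (value of joint long_tab above 0.0105 m and y of long_cover in the frame of long_box below -0.055 m), for 0.1 s.
2. the released cover is pushed along the box until the terminal bay is uncovered (y of long_cover in the frame of long_box above 0.013 m), for 0.1 s.
At the end, for the whole second after the job is handed in: Longer box: cover flat on the deck (5 mm, 0.08 rad), at rest, centre over 13 mm to the +y side of the box centre (bay open); tab in beyond 10.5 mm. Shorter box: cover moved under 8 mm, tab under 6 mm in. No bystander moved over 30 mm (y of long_cover in the frame of long_box above 0.013 m and z of long_cover in the frame of long_box between 0.045 and 0.055 m and angle between long_cover's own z axis and vertical below 0.08 rad and linear speed of long_cover below 0.01 m/s and value of joint long_tab above 0.0105 m and distance of short_cover from where it was at the start of the episode below 0.008 m and value of joint short_tab below 0.006 m and not (distance of any of joystick, arcade_button, paint_tin, brush, screwdriver, tape_roll, screw_bowl from where it was at the start of the episode above 0.03 m)); the robot touches nothing.
It fails at once if the longer box's cover is lifted more than 10 mm off the deck or tipped by more than 0.2 rad (z of long_cover in the frame of long_box above 0.06 m or angle between long_cover's own z axis and vertical above 0.2 rad).
It fails at once if the shorter box's cover is moved by more than 8 mm, or its tab pressed beyond 6 mm (distance of short_cover from where it was at the start of the episode above 0.008 m or value of joint short_tab above 0.006 m).
It fails at once if a bystander is moved by more than 30 mm (distance of any of joystick, arcade_button, paint_tin, brush, screwdriver, tape_roll, screw_bowl from where it was at the start of the episode above 0.03 m).
It also fails if it takes over 42 s, if anything falls off the work surface, if the arm or the gripper's body presses on something with over 40 N, if the wrist force passes 120 N, or if a joint passes its speed limit or range.

## Working session

There is one attempt and no reset: what is moved stays moved. The work goes in short steps, Python scripts to look and compute and a shell command to move; the robot and the scene stay as the last step left them, time stands still between calls to the robot, and variables do not carry over. Pictures are saved under pics/ and viewed, and the job is handed in when it is done.

```bash
mkdir -p pics; ls; python3 - <<'E'
from rig import ctrl
import cv2,json
s=ctrl.sense();print(s)
for n in("scene","top"):
    im=ctrl.capture(n);cv2.imwrite(f"pics/{n}0.png",im[:,:,::-1])
    print(n,ctrl.get_calibration(n))
E
```

```text
pics
{'time_s': 0.0, 'joints': array([ 1.10058736e+00,  3.13457191e-01,  1.49845319e+00, -1.50331106e-05,
        1.33098233e+00, -2.23412870e-01]), 'dq': array([ 0.0014076 , -0.00117148, -0.00074329, -0.00140792,  0.00245798,
       -0.00070554]), 'tau': array([-9.43286723e-04, -4.12266970e+01, -2.59747928e+01, -2.65078643e-04,
        4.11869172e-03, -4.58131538e-06]), 'eef_pos': array([128.1582416 , 508.84995732, 230.7253285 ]), 'ee_rot': array([-0.701296  ,  0.70216406, -0.08718443,  0.08688167]), 'force': array([-0.55140299,  0.07723157,  0.41319218]), 'wrist_torque': array([ 0.03044986, -0.02257205,  0.01624105]), 'grip_width': 0.9987212071553575}
scene {'fx': 485.57372045810354, 'fy': 485.57372045810354, 'cx': 316.9675481816193, 'cy': 228.36335594057812, 'world_to_cam': array([[ 2.18427522e-01,  9.75846286e-01, -3.66645025e-03,
        -7.73534369e+01],
       [ 8.43052812e-01, -1.90593435e-01, -5.02927529e-01,
        -3.89155066e+02],
       [-4.91478763e-01,  1.06762203e-01, -8.64320807e-01,
         1.50524641e+03],
       [ 0.00000000e+00,  0.00000000e+00,  0.00000000e+00,
         1.00000000e+00]])}
top {'fx': 494.2034001032713, 'fy': 494.2034001032713, 'cx': 317.5918810305322, 'cy': 242.8734493419779, 'world_to_cam': array([[-1.64511963e-02, -9.99856908e-01,  3.93975921e-03,
        -1.53281148e+01],
       [-9.85183758e-01,  1.55367760e-02, -1.70796871e-01,
         5.11380675e+02],
       [ 1.70711220e-01, -6.69119963e-03, -9.85298385e-01,
         1.25823874e+03],
       [ 0.00000000e+00,  0.00000000e+00,  0.00000000e+00,
         1.00000000e+00]])}
```

View pics/scene0.png

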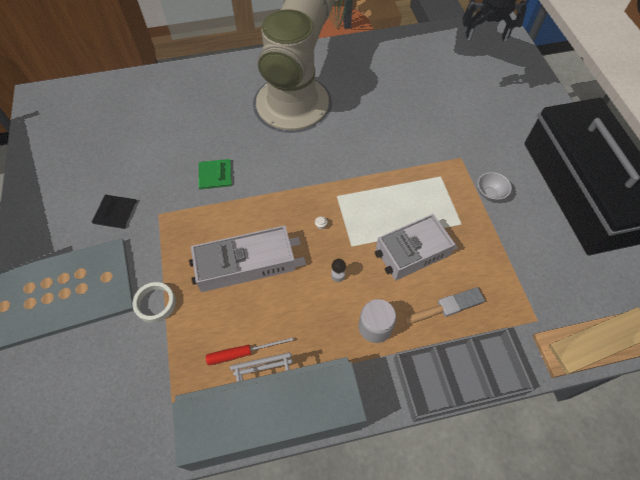

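View pics/top0.png

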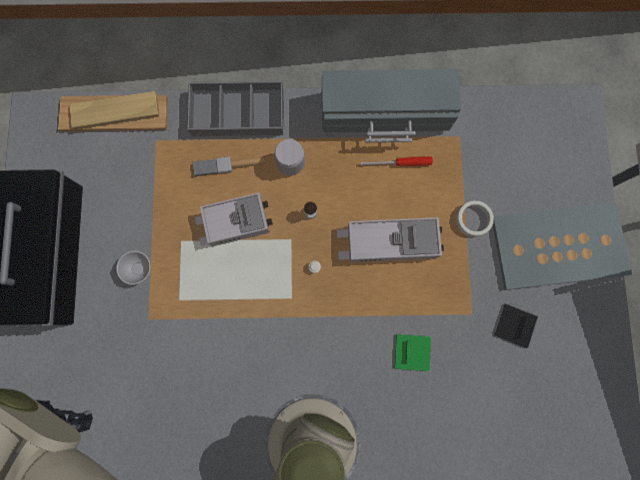

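The long box is at right in the top view (cols 348–442, rows 218–262), with its grey cover towards the right end. The shorter box is at (235,218). Green (413,352) and black (515,326) are loose look-alikes lying on the table, not on a box. I'll confirm with an enlarged crop.

```bash
python3 - <<'E'
from rig import ctrl
import cv2,numpy as np
a=cv2.imread("pics/top0.png")[205:275,335:455]
b=cv2.imread("pics/scene0.png")[220:295,180:310]
a=cv2.resize(a,(780,455),interpolation=cv2.INTER_CUBIC);b=cv2.resize(b,(780,450),interpolation=cv2.INTER_CUBIC)
cv2.imwrite("pics/cropT.png",a);cv2.imwrite("pics/cropS.png",b)
for c in("top","scene"):
  for n in("long_box","long_cover","long_rib","long_tab_top","long_bay"):
    print(c,n,[(np.round(d["uv"],1),round(d["score"],2)) for d in ctrl.search_frame(n,c)[:3]])
E
```

```text
top long_box [(array([377.1, 240.7]), 0.86)]
top long_cover [(array([517.2, 323.2]), 0.93), (array([420.4, 238.3]), 0.81), (array([412.8, 353.7]), 0.71)]
top long_rib [(array([417.8, 237.8]), 0.81), (array([513.8, 325.3]), 0.78), (array([415.4, 352.5]), 0.7)]
top long_tab_top [(array([398.4, 240.5]), 0.46)]
top long_bay [(array([379.7, 240.8]), 0.78)]
scene long_box [(array([254.5, 260.6]), 0.63)]
scene long_cover [(array([212.7, 172.9]), 0.97), (array([110.4, 212. ]), 0.74), (array([216.1, 259.6]), 0.64)]
scene long_rib [(array([215.1, 172.6]), 0.85), (array([114.6, 212. ]), 0.68), (array([216.6, 259.4]), 0.65)]
scene long_tab_top [(array([376.3, 323.3]), 0.73)]
scene long_bay [(array([256.2, 256.4]), 0.84)]
```

View pics/cropT.png

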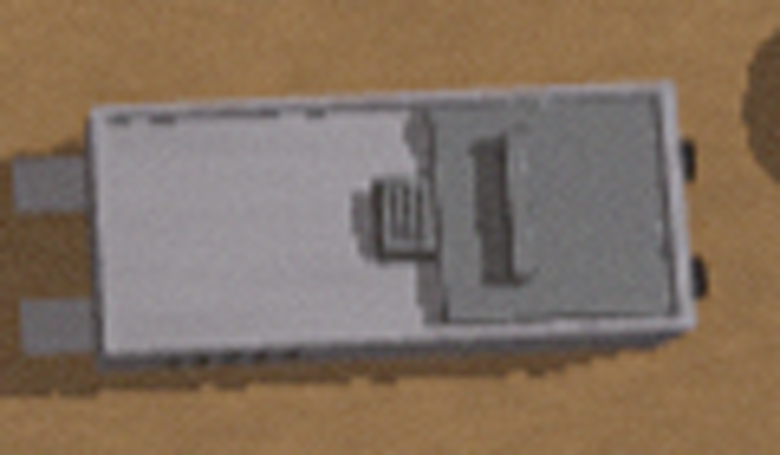

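View pics/cropS.png

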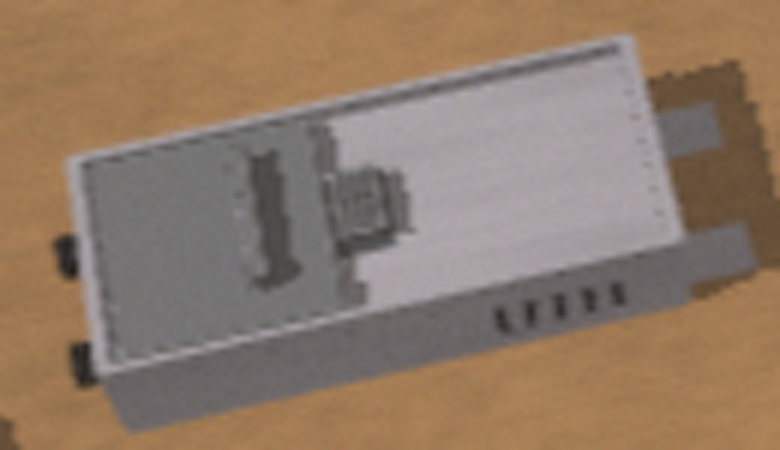

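```bash
cat > h.py <<'E'
import numpy as np
from rig import ctrl
def proj(P,c):
    k=ctrl.get_calibration(c);M=k["world_to_cam"];q=M[:3,:3]@np.asarray(P,float)+M[:3,3]
    return np.array([k["fx"]*q[0]/q[2]+k["cx"],k["fy"]*q[1]/q[2]+k["cy"]])
def back(uv,z,c):
    k=ctrl.get_calibration(c);M=k["world_to_cam"];R=M[:3,:3];o=-R.T@M[:3,3]
    d=R.T@np.array([(uv[0]-k["cx"])/k["fx"],(uv[1]-k["cy"])/k["fy"],1]);return o+d*(z-o[2])/d[2]
E
python3 - <<'E'
from h import *
from scipy.optimize import least_squares
# corners order: (+x,+y),(+x,-y),(-x,-y),(-x,+y)
L=np.array([[50,118],[50,-118],[-50,-118],[-50,118]])
T=np.array([[92,105],[672,83],[693,325],[103,355]])/6.5+[335,205]
S=np.array([[686,242],[107,370],[68,158],[632,36]])/6+[180,220]
def W(p,l,z):
    c,s=np.cos(p[2]),np.sin(p[2]);return [p[0]+c*l[0]-s*l[1],p[1]+s*l[0]+c*l[1],z]
def res(p,cs=("top","scene")):
    r=[]
    for c,U in(("top",T),("scene",S)):
        if c in cs: r+=[proj(W(p,l,60),c)-u for l,u in zip(L,U)]
    return np.concatenate(r)
for cs in(("top",),("scene",),("top","scene")):
    o=least_squares(res,[420,-150,0],args=(cs,));print(cs,o.x,np.round(o.fun,1))
p=o.x
print("tab",W(p,[0,-6],63),"ribface",W(p,[0,-64+11],74))
for c,t in(("top",(405/6.5+335,217/6.5+205)),("scene",(365/6+180,205/6+220))):
    print(c,"tab top meas",[back(t,z,c) for z in(61,64)], "pred px",proj(W(p,[0,-6],63),c),t)
E
```

```text
('top',) [ 5.17332006e+02 -2.25623209e+02  2.81420071e-02] [-0.3  0.3  0.1 -0.1  0.2  0.2  0.1 -0.4]
('scene',) [ 5.18314594e+02 -2.20618955e+02  2.79042807e-02] [ 0.5 -0.2 -1.3  0.9  0.1 -0.3  0.6 -0.6]
('top', 'scene') [ 5.17722143e+02 -2.22914944e+02  2.76449213e-02] [-1.4  0.2 -1.  -0.3 -0.9  0.1 -1.  -0.6 -0.4 -0.2 -2.3  0.8 -0.8 -0.4
 -0.3 -0.6]
tab [np.float64(517.8879915937002), np.float64(-228.91265180933635), 63] ribface [np.float64(519.1871374021774), np.float64(-275.8946932737972), 74]
top tab top meas [array([ 516.72122779, -231.36092869,   61.        ]), array([ 516.18108764, -230.84793238,   64.        ])] pred px [396.47350771 237.82002848] (397.3076923076923, 238.3846153846154)
scene tab top meas [array([ 520.91801906, -225.47989537,   61.        ]), array([ 522.53826247, -225.2899811 ,   64.        ])] pred px [239.12858806 252.97580971] (240.83333333333334, 254.16666666666666)
```

```bash
cat >> h.py <<'E'
from scipy.spatial.transform import Rotation as Ro
YAW=.0279;B=np.array([517.7,-223.0,0])
def boxw(l): c,s=np.cos(YAW),np.sin(YAW); return B+[c*l[0]-s*l[1],s*l[0]+c*l[1],l[2]]
def plan(l,sgn=1,v=True):
    "box-frame target l (mm) -> tool shift cm + rotvec"
    s=ctrl.sense();q=s["ee_rot"];R=Ro.from_quat([q[1],q[2],q[3],q[0]]).as_matrix()
    bx=np.array([np.cos(YAW),np.sin(YAW),0])*sgn
    y=np.array([0,0,-1.]);z=bx;x=np.cross(y,z)
    G=np.c_[x,y,z]
    d=R.T@(boxw(l)-s["eef_pos"])/10; rv=Ro.from_matrix(R.T@G).as_rotvec()
    print("t",s["time_s"],"pos",s["eef_pos"].round(1),"F",s["force"].round(1),"boxframe",(np.array([[np.cos(YAW),np.sin(YAW)],[-np.sin(YAW),np.cos(YAW)]])@(s["eef_pos"]-B)[:2]).round(1),"grip",round(s["grip_width"],2),"q",s["joints"].round(2))
    print("shift cm",d.round(2),"turn",rv.round(3)); return R
E
python3 - <<'E'
from h import *
print(plan([0,-2,100]).round(3));plan([0,-2,100],-1)
E
```

```text
t 0.6 pos [128.3 509.1 231.3] F [-0.6  0.2 -0. ] boxframe [-368.8  742.7] grip 1.0 q [ 1.1   0.31  1.5   0.    1.33 -0.22]
shift cm [ 55.7   13.13 -61.67] turn [ 0.     1.296 -0.   ]
[[ 0.97  -0.     0.244]
 [-0.244 -0.     0.97 ]
 [-0.    -1.    -0.   ]]
t 0.6 pos [128.3 509.1 231.3] F [-0.6  0.2 -0. ] boxframe [-368.8  742.7] grip 1.0 q [ 1.1   0.31  1.5   0.    1.33 -0.22]
shift cm [ 55.7   13.13 -61.67] turn [-0.    -1.846 -0.   ]
```

```bash
python3 -m inch '[2.3,0,-2.6,0,0.05,0, 4.6,0,-5.1,0,0.1,0, 7,0,-7.7,0,0.16,0, 9.3,0,-10.3,0,0.22,0, 11.6,0,-12.8,0,0.27,0, 14,0,-15.4,0,0.33,0, 16.3,0,-18,0,0.38,0, 18.6,0,-20.6,0,0.43,0]' 1 40; python3 -c "
from h import *
plan([0,-2,110])"
```

```text
time_s: 1.27
eef_pos: [258.6, 262.4, 231.4]
ee_rot: [0.667, -0.667, 0.235, -0.236]
force: [1.5, 0.2, 0.2]
grip_width: -0.002
t 1.2667 pos [258.6 262.4 231.4] F [1.5 0.2 0.2] boxframe [-245.4  492.5] grip -0.0 q [ 0.47 -0.04  1.91 -0.    1.27 -0.42]
shift cm [ 50.77  12.14 -21.67] turn [-0.001  0.864  0.   ]
```

```bash
python3 -m inch '[3.2,0,-1.4,0,0.05,0, 6.4,0,-2.7,0,0.11,0, 9.5,0,-4.1,0,0.16,0, 12.7,0,-5.4,0,0.22,0, 15.9,0,-6.8,0,0.27,0, 19,0,-8.1,0,0.32,0, 22.2,0,-9.5,0,0.38,0, 25.4,0,-10.8,0,0.43,0]' 1; python3 -c "
from h import *
plan([0,-2,110])"
```

```text
time_s: 1.93
eef_pos: [389.1, 18.8, 231.5]
ee_rot: [0.601, -0.601, 0.372, -0.373]
force: [-0.1, 0.6, 1.3]
grip_width: 0.004
t 1.9333 pos [389.1  18.8 231.5] F [-0.1  0.6  1.3] boxframe [-121.8  245.3] grip 0.0 q [-0.25  0.01  1.86  0.    1.27 -0.72]
shift cm [27.55 12.17  0.68] turn [-0.001  0.433  0.   ]
```

```bash
python3 -m inch '[3.5,0,0.1,0,0.06,0, 7,0,0.2,0,0.11,0, 10.5,0,0.3,0,0.17,0, 14,1,0.4,0,0.22,0, 17.5,3,0.5,0,0.28,0, 21,5,0.6,0,0.34,0, 24.5,7,0.6,0,0.39,0, 27.5,9,0.7,0,0.433,0]' 1; python3 -m inch '[0,1,0,0,0,0,0,2,0,0,0,0,0,3,0,0,0,0,0,3,0,0,0,0]'; python3 - <<'E'
from h import *
import cv2
plan([0,-2,70])
for n in("scene","top"):
    im=ctrl.capture(n)[:,:,::-1]
    c=im[170:300,180:310] if n=="scene" else im[205:275,335:455]
    cv2.imwrite(f"pics/{n}1.png",cv2.resize(c,None,fx=4.5 if n=="scene" else 6.5,fy=4.5 if n=="scene" else 6.5,interpolation=cv2.INTER_CUBIC))
E
```

```text
time_s: 2.6
eef_pos: [518.6, -224.3, 140.1]
ee_rot: [-0.507, 0.507, -0.493, 0.493]
force: [-0.1, -0.2, 0.7]
grip_width: -0.004
time_s: 2.93
eef_pos: [517.2, -220.8, 109.9]
ee_rot: [-0.508, 0.508, -0.493, 0.491]
force: [0.2, 0.4, -0.1]
grip_width: -0.0
t 2.9333 pos [ 517.2 -220.8  109.9] F [ 0.2  0.4 -0.1] boxframe [-0.5  2.2] grip -0.0 q [-0.61  0.52  1.54  0.    1.09 -0.64]
shift cm [0.42 3.98 0.05] turn [ 0.002  0.004 -0.002]
```

View pics/scene1.png

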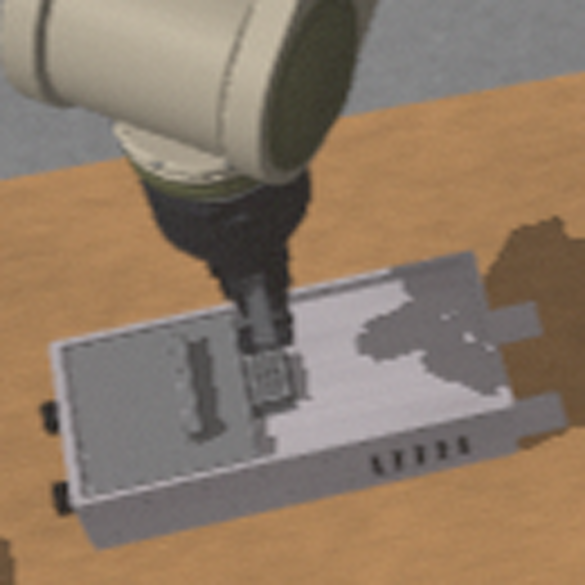

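View pics/top1.png

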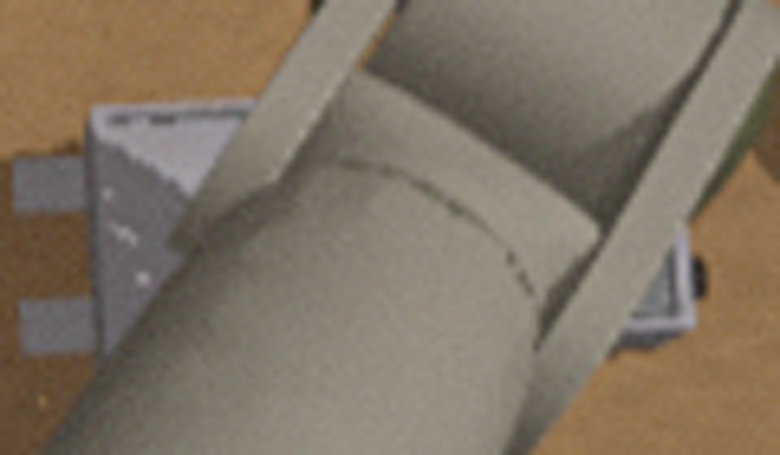

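The scene crop shows the fingertips just above and over the tab (crop 270,375). The top view is blocked by the arm. Next I descend to just above the tab.

```bash
python3 -m inch '[0.3,0,0,0,0,0,0.3,1,0,0,0,0,0.3,2,0,0,0,0,0.3,3,0,0,0,0,0.3,3.8,0,0,0,0,0.3,3.8,0,0,0,0]'; python3 - <<'E'
from h import *
import cv2
plan([0,-2,52])
im=ctrl.capture("scene")[:,:,::-1];c=im[200:300,180:310]
cv2.imwrite("pics/scene2.png",cv2.resize(c,None,fx=6,fy=6,interpolation=cv2.INTER_CUBIC))
E
```

```text
time_s: 3.53
eef_pos: [517.2, -224.5, 71.0]
ee_rot: [-0.507, 0.508, -0.494, 0.491]
force: [0.8, -0.6, -0.1]
grip_width: -0.004
t 3.5333 pos [ 517.2 -224.5   71. ] F [ 0.8 -0.6 -0.1] boxframe [-0.6 -1.5] grip -0.0 q [-0.62  0.57  1.56  0.    1.01 -0.65]
shift cm [0.05 1.9  0.06] turn [ 0.003  0.003 -0.002]
```

View pics/scene2.png

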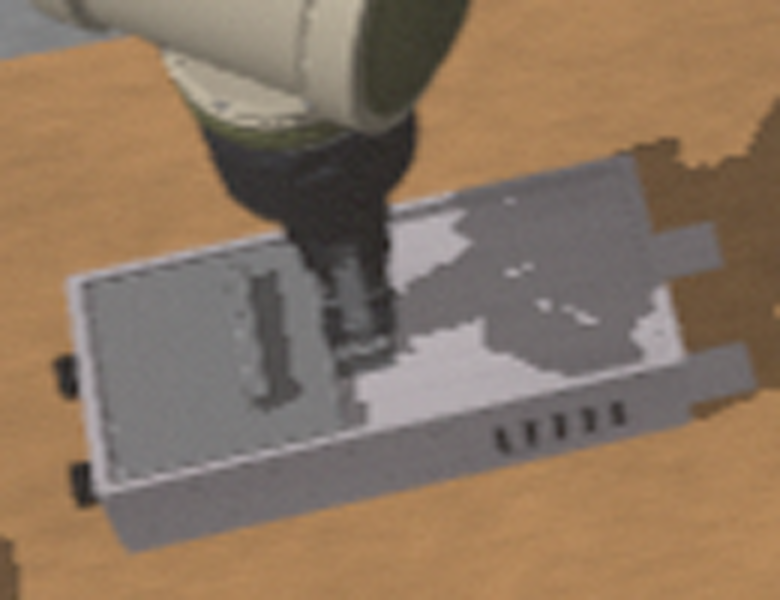

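Fingertips (crop 360,345) sit directly on top of the tab, clear of the cover edge. Now I press down, watching the force.

```bash
python3 -m inch '[0.05,0.3,0,0,0,0,0.1,0.6,0,0,0,0,0.1,0.8,0,0,0,0,0.1,1.0,0,0,0,0,0.1,1.2,0,0,0,0,0.1,1.2,0,0,0,0]'
```

```text
time_s: 4.08
eef_pos: [518.2, -226.2, 61.2]
ee_rot: [0.508, -0.508, 0.492, -0.492]
force: [-0.9, -0.8, 0.4]
grip_width: -0.001
```

```bash
python3 -m inch '[0,0.1,0,0,0,0,0,0.2,0,0,0,0,0,0.3,0,0,0,0,0,0.4,0,0,0,0,0,0.5,0,0,0,0,0,0.5,0,0,0,0]'
```

```text
time_s: 4.58
eef_pos: [518.2, -226.2, 56.3]
ee_rot: [0.508, -0.508, 0.492, -0.492]
force: [-0.4, 0.3, 3.4]
grip_width: -0.001
```

```bash
python3 -m inch '[0,0.1,0,0,0,0,0,0.2,0,0,0,0,0,0.3,0,0,0,0,0,0.4,0,0,0,0,0,0.4,0,0,0,0]'
```

```text
time_s: 5.0
eef_pos: [518.2, -226.2, 52.1]
ee_rot: [0.508, -0.508, 0.492, -0.492]
force: [0.4, -0.8, 3.0]
grip_width: -0.003
```

```bash
python3 -m inch '[0,0.1,0,0,0,0,0,0.2,0,0,0,0,0,0.2,0,0,0,0,0,0.2,0,0,0,0]'
```

```text
time_s: 5.33
eef_pos: [518.3, -226.2, 51.9]
ee_rot: [-0.508, 0.508, -0.492, 0.492]
force: [-5.9, 3.5, 19.5]
grip_width: -0.003
```

The tab is at a hard stop (z 51.9, force rose to 19.5 N), so it is fully in. I lift and go behind the rib.

```bash
python3 -m inch '[0,-1.2,0,0,0,0,0,-2.7,0,0,0,0,0,-4.3,0,0,0,0,2,-4.5,0,0,0,0,4.5,-4.5,0,0,0,0,7,-4.5,0,0,0,0,7.5,-4.5,0,0,0,0,7.5,-4.5,0,0,0,0]'; python3 - <<'E'
from h import *
import cv2
plan([0,-78,64])
im=ctrl.capture("scene")[:,:,::-1];c=im[200:300,180:310]
cv2.imwrite("pics/scene3.png",cv2.resize(c,None,fx=6,fy=6,interpolation=cv2.INTER_CUBIC))
E
```

```text
time_s: 6.0
eef_pos: [520.0, -302.2, 94.5]
ee_rot: [-0.507, 0.507, -0.493, 0.492]
force: [0.7, -1.5, -0.3]
grip_width: -0.0
t 6.0 pos [ 520.  -302.2   94.5] F [ 0.7 -1.5 -0.3] boxframe [  0.1 -79.3] grip -0.0 q [-0.72  0.61  1.42 -0.    1.11 -0.75]
shift cm [-0.12  3.05 -0.01] turn [ 0.001  0.001 -0.   ]
```

View pics/scene3.png

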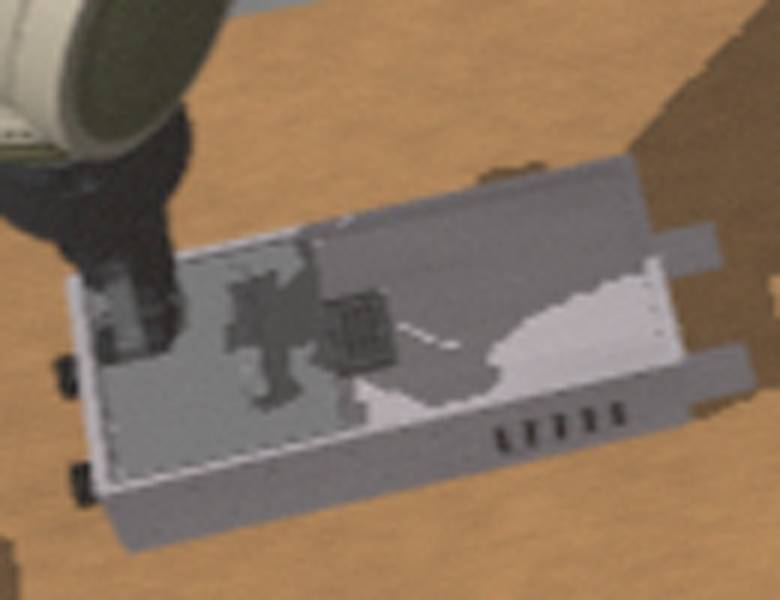

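The tab (crop 360,330) is now low, the cover is still seated, and the fingers are behind the rib. Next: descend to z≈64, then push.

```bash
python3 -m inch '[0,1,0,0,0,0,0,2,0,0,0,0,0,2.6,0,0,0,0,0,3.0,0,0,0,0,0,3.0,0,0,0,0]'; python3 -m inch '[-0.4,0,0,0,0,0,-0.8,0,0,0,0,0,-1.2,0,0,0,0,0,-1.5,0,0,0,0,0,-1.8,0,0,0,0,0,-2.1,0,0,0,0,0,-2.4,0,0,0,0,0,-2.4,0,0,0,0,0]'; python3 -c "
from h import *
import cv2
plan([0,30,64])
im=ctrl.capture('scene')[:,:,::-1];c=im[200:300,180:310]
cv2.imwrite('pics/scene4.png',cv2.resize(c,None,fx=6,fy=6,interpolation=cv2.INTER_CUBIC))"
```

```text
time_s: 6.47
eef_pos: [520.1, -300.3, 63.9]
ee_rot: [-0.508, 0.508, -0.493, 0.491]
force: [0.2, 0.6, -0.4]
grip_width: 0.003
time_s: 7.13
eef_pos: [519.8, -276.6, 65.4]
ee_rot: [0.508, -0.508, 0.492, -0.492]
force: [1.0, 0.5, 0.1]
grip_width: -0.003
t 7.1333 pos [ 519.8 -276.6   65.4] F [1.  0.5 0.1] boxframe [  0.6 -53.6] grip -0.0 q [-0.69  0.62  1.49  0.    1.03 -0.72]
shift cm [-8.36  0.14 -0.03] turn [-0.     0.003 -0.   ]
```

View pics/scene4.png

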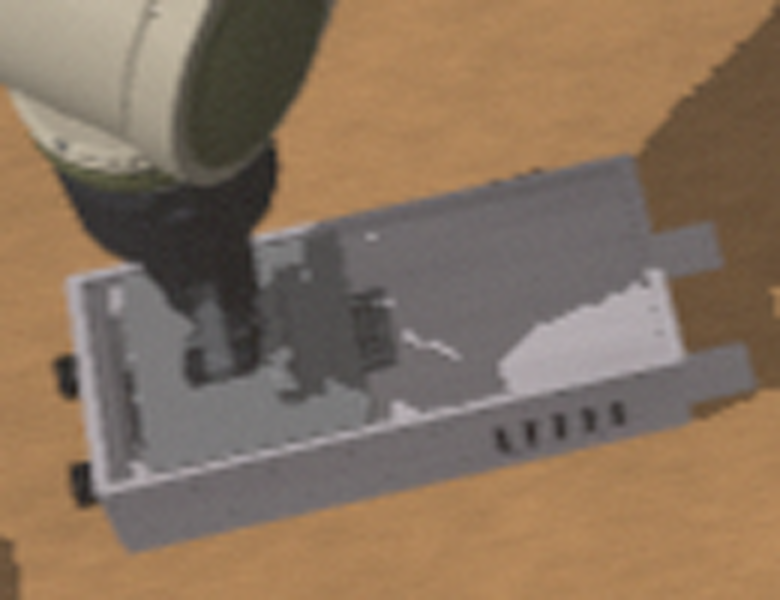

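The cover has moved about 10 mm (gap at left, crop 110,370), with its edge already over the tab and low force. I carry on pushing.

```bash
python3 -m inch '[-0.5,0.05,0,0,0,0,-1,0.1,0,0,0,0,-1.5,0.1,0,0,0,0,-2,0.1,0,0,0,0,-2.6,0.1,0,0,0,0,-3.2,0.1,0,0,0,0,-3.8,0.1,0,0,0,0,-4.4,0.1,0,0,0,0]'; python3 -m inch '[-0.6,0,0,0,0,0,-1.2,0,0,0,0,0,-1.8,0,0,0,0,0,-2.4,0,0,0,0,0,-3,0,0,0,0,0,-3.5,0,0,0,0,0,-3.9,0,0,0,0,0,-4.1,0,0,0,0,0]'; python3 -c "
from h import *
import cv2
plan([0,30,64])
im=ctrl.capture('scene')[:,:,::-1];c=im[200:300,180:310]
cv2.imwrite('pics/scene5.png',cv2.resize(c,None,fx=6,fy=6,interpolation=cv2.INTER_CUBIC))"
```

```text
time_s: 7.85
eef_pos: [518.3, -232.4, 64.3]
ee_rot: [0.508, -0.508, 0.492, -0.492]
force: [-0.6, -1.3, 0.1]
grip_width: 0.003
time_s: 8.52
eef_pos: [517.1, -191.6, 64.3]
ee_rot: [-0.508, 0.508, -0.492, 0.492]
force: [0.5, -0.0, -0.4]
grip_width: 0.002
t 8.5167 pos [ 517.1 -191.6   64.3] F [ 0.5 -0.  -0.4] boxframe [ 0.3 31.4] grip 0.0 q [-0.57  0.56  1.61  0.    0.98 -0.6 ]
shift cm [ 0.14  0.03 -0.03] turn [ 0.     0.003 -0.   ]
```

View pics/scene5.png

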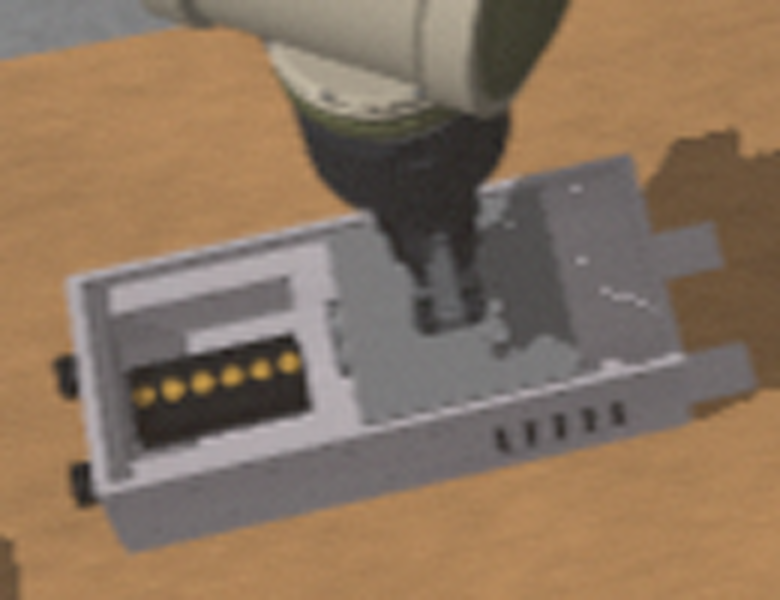

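The bay is fully open, with margin to the cover's edge (crop 330–360). Now I back off from the rib, lift clear and check in both views.

```bash
python3 -m inch '[0.4,0,0,0,0,0,0.9,0,0,0,0,0,1.0,0,0,0,0,0,1,-1.5,0,0,0,0,1,-4,0,0,0,0,1,-7,0,0,0,0,1,-10,0,0,0,0,1,-13,0,0,0,0]'; python3 -m inch '[-3,0,-3,0,0,0,-6,0,-6,0,0,0,-9,0,-9,0,0,0,-12,0,-12,0,0,0,-15,0,-14,0,0,0,-18,0,-15,0,0,0,-21,0,-15,0,0,0,-24,0,-15,0,0,0]'; python3 -m inch '[-3,0,0,0,0,0,-6,0,0,0,0,0,-6,0,0,0,0,0]'; python3 - <<'E'
from h import *
import cv2
for n in("scene","top"):
    im=ctrl.capture(n)[:,:,::-1];cv2.imwrite(f"pics/{n}6.png",im)
    c,f=(im[220:295,180:310],6) if n=="scene" else (im[205:275,335:455],6.5)
    cv2.imwrite(f"pics/{n}6c.png",cv2.resize(c,None,fx=f,fy=f,interpolation=cv2.INTER_CUBIC))
print(ctrl.sense()["force"],ctrl.sense()["dq"].round(3))
E
```

```text
time_s: 9.23
eef_pos: [517.1, -202.5, 195.7]
ee_rot: [-0.508, 0.508, -0.492, 0.492]
force: [0.7, 0.6, -0.3]
grip_width: -0.001
time_s: 9.9
eef_pos: [359.5, 33.9, 194.8]
ee_rot: [0.508, -0.507, 0.492, -0.493]
force: [1.0, -0.6, -0.3]
grip_width: 0.003
time_s: 10.15
eef_pos: [357.7, 96.3, 194.5]
ee_rot: [0.509, -0.508, 0.491, -0.491]
force: [1.0, -0.9, 0.2]
grip_width: 0.001
[ 0.38515743 -0.71947361 -0.26374436] [-0.047  0.     0.004 -0.005 -0.003 -0.009]
```

View pics/top6c.png

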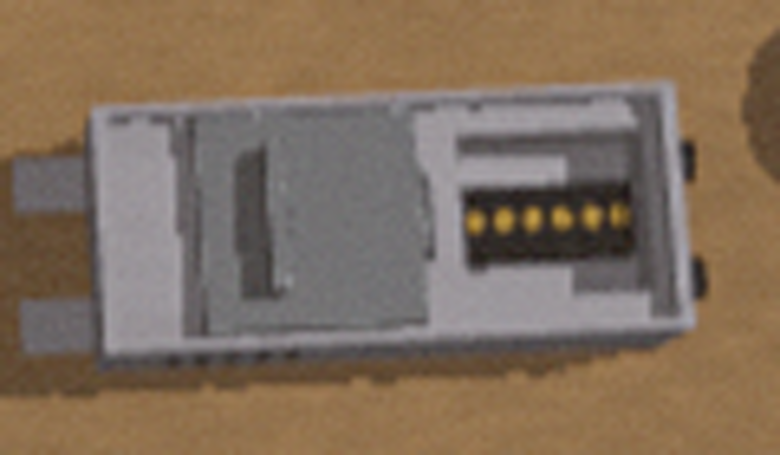

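View pics/scene6.png

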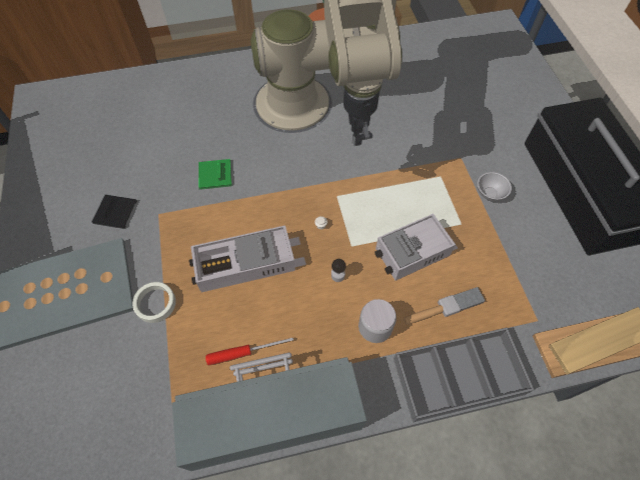

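View pics/top6.png

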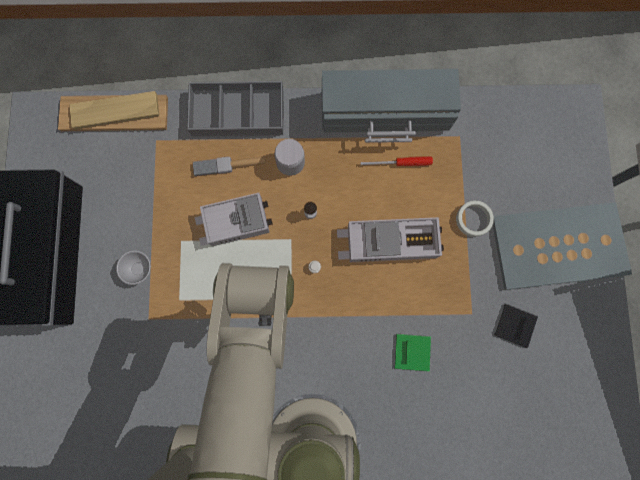

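The bay is wholly open and the cover lies flat at about y = +30 mm, between the rails. The other objects are at their original pixels and the arm is clear, so I'm handing in.

```bash
python3 - <<'E'
from h import *
P=back((312/6.5+335,219/6.5+205),60,"top");print((P-B)[1])
ctrl.finish_job()
E
```

```text
28.830686137105687
the job is handed in; nothing more can be done
```

The long box's snap tab is pressed fully in and its cover has been pushed along until the whole terminal bay is open. I handed the job in just after 10 s; it reported no verdict.

- **Tab:** I pressed it with shut fingers until it hit its hard stop. The tip was at z = 51.9 mm and the force rose to about 20 N, which fits full travel. A picture taken before the push showed the cover still on its seat.
- **Cover:** I pushed it by the rib, with only a few N or less showing at each check, then backed off and lifted clear. The last top picture puts its centre at about box y = +29 mm (13 mm needed), and the fingertip position gave about +31 mm. It appears to lie flat between the rails.
- **Everything else:** The shorter box, the loose objects and the two look-alikes show no visible movement in either view.

**Checks that disagreed or were missing:** the two cameras differed by about 5 mm on the box's y position, so I used a value between them. The tab's final travel comes from the fingertip height and the stop, because the cover now hides it.

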